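# Bring the red tray of the parts carousel to the pick arrow

### The arm

A 7-joint arm with a two-finger parallel gripper is mounted at the origin on the work surface. World frame = base frame: x ahead of the robot, y to its left, z up, the work surface at z = 0. Lengths are in m, angles in rad, forces in N, time in s.
With the tool pointing down it reaches from about 0.425 to 0.925 m from the base axis. Payload 6.8 kg.
Tool frame: the origin (TCP) lies at the very end of the fingers, on their centre line; the grasp point (between the pads) lies 19 mm behind it (bot.grasp_offset is the distance from the TCP to the grasp point, in m); z points along the fingers, y is the direction in which the jaws open and shut (so a half turn about z gives the same grasp; the last joint's range is limited). The gripper opens to 85 mm and grips with 20 to 120 N. Pads are 22 mm wide; open, the fingers measure 114 mm over their backs; the gripper's body (76 mm by 85 mm) begins 54 mm behind the grasp point. The pads swing forward as they close: fully open they stand 13 mm farther back than shut.
Start: joints at [1.207, 0.477, 0.022, 1.555, -0.011, 1.109, -0.083], TCP at [0.171, -0.653, 0.231] pointing down, gripper open.
Joint ranges: [-2.96, 2.96], [-0.34, 2.1], [-1.41, 1.46], [0.24, 2.44], [-1.37, 4.51], [0.17, 1.92], [-2.96, 2.96]. Speed limits (rad/s): [2.39, 2.39, 3.14, 3.14, 3.14, 3.14, 3.14].

### API

Orientations are given as a unit quaternion [w, x, y, z].
In Python, from station import monitor, cams, bot, finder gives the robot as it stands.
- The arm moves only by the tool jog_arm, never from a script. Its argument "plan" is a list of rows, each an object of numbers: "x", "y", "z": the shift along the tool's x, y, z as a fraction of full scale; "wx", "wy", "wz": the turn, a rotation vector about the tool's x, y, z as a fraction of full scale. A call has 1 to 12 rows; each row is the pose to reach, as a shift and turn from the pose measured when the call began, along the tool's axes at that moment, turning the shorter way round; what a row does not reach only later rows make up. Full scale, the value 1, is 20 cm for a shift and 180 degrees for a turn. A row lasts 1/12 s, in which the tool goes at most 41.7 mm and 7.16 degrees, less where a joint would pass 70% of its speed; a pose out of reach is approached as far as the arm can. A call with a number of a shift or a turn outside -1 to 1 is refused whole. A call with a gripper value outside its range is refused whole. "hand" is the opening, from -1 (shut) to 1 (fully open), set as the call begins (left out, the last holds). The fingers move at their own pace and stop on an object; "grip_force" is the grip in N (left out, the last holds). Time passes only in rows, so rows that repeat a pose let the fingers close. It gives the time, the measured TCP pose, the force and the opening at its end, in the units of the state.
- monitor.get_obs(): the state, without advancing time (a new reading comes with each control period).
- cams.read_camera(name): name is "side" or "top"; returns the picture (400x640x3 uint8, red, green, blue); there is no depth.
- cams.get_calibration(name): a dict with "fx", "fy", "cx", "cy" (pixels), "distortion" ([k1, k2, p1, p2, k3] as OpenCV has them; the pictures are not rectified), "extrinsics" (4x4, takes a point from world to camera coordinates). Camera axes: x right, y down, z forward; pixel columns grow to the right and rows downward; lengths in m; the calibration is good to about 2 mm. A picture is of the moment at which its call begins. get_calibration takes no time and is no camera call.
- bot.hand_in(): hands the job in, once; it reports no verdict.
Trained networks look in the newest picture that a camera, given by its name, has taken for a name from the list of things; names that differ only in an ending like _2 or _b are one class to them, and where a whole thing is asked for, a point or a joint stands for the part that bears it (a point fixed in the world has none). Each returns a list of dicts, best first, with "confidence" (0 to 1); they miss things now and then, are a little off and sometimes report something else, mostly with a low value. They report only what shows in the picture. A call takes as long as a camera call.
- finder.find_in(camera, target): "bbox" ([left, top, width, height] in pixels, round what is visible of it).
- finder.place_of(camera, target): "location" ([column, row] in pixels: a listed point, or the origin of a listed thing).
The state is a dict: "t": time; "q": joint angles; "joint_vel": joint speeds; "joint_torque": joint torques, N m; "eef_pos": TCP position; "tool_rot": TCP orientation; "contact_force": force on the tool from outside, world axes, zero at the start; "torque": the same for the moment, N m; "gripper_width": opening from 0.0 (shut) to 1.0 (fully open).
Only numpy, scipy, OpenCV 4.12 (cv2) and the standard library are available. Lean on these libraries where they do the work, as an engineer would, in place of code of your own. Each camera call takes 0.05 s, during which the arm holds its last target. There are 200 camera calls.

### The job

Turn the parts carousel on the packing bench by pushing on its spokes with a finger until the red tray stands squarely at the tip of the white pick arrow, then let go and leave it standing there. Push gently, without spinning the carousel fast; do not squeeze or lift it and do not touch the coloured trays. Leave the carton, the roll of tape and the jar where they are.

Things in the scene. Friction and masses are not known exactly. Their poses are not given: they have to be found in the camera images.
- carousel: fixed dark steel base of the parts carousel, a disc 190 mm across and 10 mm high with a tongue 50 mm wide and 8 mm high that reaches out to 190 mm from the centre along the base's own -x; on the tongue a flat white arrow points inwards at the trays. Origin on the turning axis, at bench height (z up). The base's yaw varies, within about 50 degrees of the arrow standing on the robot's side
- arrow (a point): point that the white arrow aims at: 85 mm from the turning axis on the arrow's line, 30 mm above the bench. The red tray belongs here
- red_tray (a point): middle of the outer top edge of the red tray, 85 mm from the turning axis, 58 mm above the bench (x, y coincide with arrow when the job is right)
- turntable (a joint): angle of the turntable (rad), growing anticlockwise seen from above; 0 or any number of whole turns means that the red tray is exactly at the arrow. It turns endlessly both ways and has no stops or notches; friction (about 0.1 N m, roughly 1 N at a spoke) holds it where it is left, and it hardly coasts after a slow push. The aluminium turntable, 188 mm across, only sits on its spindle and lifts off if pulled up
- spoke0 (a point): on the axis line of the first of four round steel spokes, 120 mm from the turning axis and 45 mm above the bench: a good place to push sideways. Each spoke is a level rod 12 mm thick that is free from 94 mm to 140 mm from the axis and ends in a black ball 17 mm across; nothing stands below this free part but the bench and, under part of the ring, the 11 mm high tongue and arrow. The spokes stand midway between the trays, 90 degrees apart
- spoke1 (a point): the same point on the second spoke, 90 degrees anticlockwise from spoke0
- spoke2 (a point): the same point on the third spoke, 90 degrees anticlockwise from spoke1
- spoke3 (a point): the same point on the fourth spoke, 90 degrees anticlockwise from spoke2
- trays: the four open plastic trays fixed on the turntable, each 48 mm (radially) by 44 mm by 34 mm high, from 40 to 88 mm from the axis, tops 58 mm above the bench; anticlockwise from above: red, blue, yellow, green. The low grey hub between them is 62 mm across and 52 mm high. Origin on the turning axis, 24 mm above the bench; the red tray lies along its own -x
- carton: loose small cardboard carton 90 x 60 x 45 mm high standing beside the carousel, to be left alone; origin at the centre of its underside, x along its length
- tape: loose amber roll of tape lying flat, 96 mm across, 72 mm hole, 45 mm high, to be left alone; origin at the centre of its underside
- jar: loose small jar with a blue cap, 56 mm across, 58 mm high, to be left alone; origin at the centre of its underside

How it is judged:
By the outcome, as a careful person would: the job done as asked, in the order asked, and still so for the second after the job is handed in, with the robot touching nothing.
It also fails if it takes over 48 s, if anything falls off the work surface, if the arm or the gripper's body presses on something with over 40 N, if the wrist force passes 120 N, or if a joint passes its speed limit or range.

## Working session

There is one attempt and no reset: what is moved stays moved. The work goes in short steps, Python scripts to look and compute and a tool call to move; the robot and the scene stay as the last step left them, time stands still between calls to the robot, and variables do not carry over. Pictures are saved under pics/ and viewed, about 8 in all and at most 12, crops included, and the job is handed in when it is done.

Besides the shell and the picture viewer there is one more tool, called by a JSON object that holds its "api" and its "payload". jog_arm: Moves the arm, as the interface text tells. Shift numbers are shares of 20 cm and turn numbers shares of 180 degrees, none past 1 either way. Its arguments: {"type":"object","properties":{"plan":{"type":"array","items":{"type":"object","properties":{"x":{"type":"number","minimum":-1,"maximum":1},"y":{"type":"number","minimum":-1,"maximum":1},"z":{"type":"number","minimum":-1,"maximum":1},"wx":{"type":"number","minimum":-1,"maximum":1},"wy":{"type":"number","minimum":-1,"maximum":1},"wz":{"type":"number","minimum":-1,"maximum":1}}}},"hand":{"type":"number"},"grip_force":{"type":"number"}},"required":["plan"]}

```bash
ls; mkdir -p pics
cat > h.py <<'E'
import numpy as np,cv2
from station import monitor,cams,bot,finder
def ray(name,px):
    c=cams.get_calibration(name);K=np.array([[c['fx'],0,c['cx']],[0,c['fy'],c['cy']],[0,0,1]])
    u=cv2.undistortPoints(np.array([[px]],float),K,np.array(c['distortion'],float))[0,0]
    E=np.array(c['extrinsics']);R,t=E[:3,:3],E[:3,3]
    return -R.T@t, R.T@np.array([u[0],u[1],1])
def at(name,px,z):
    o,d=ray(name,px);return o+d*(z-o[2])/d[2]
def proj(name,P):
    c=cams.get_calibration(name);K=np.array([[c['fx'],0,c['cx']],[0,c['fy'],c['cy']],[0,0,1]])
    E=np.array(c['extrinsics'])
    return cv2.projectPoints(np.array(P,float).reshape(-1,1,3),cv2.Rodrigues(E[:3,:3])[0],E[:3,3],K,np.array(c['distortion'],float))[0][:,0]
def snap(name,fn):
    im=cams.read_camera(name);cv2.imwrite('pics/'+fn,im[:,:,::-1]);return im
E
python3 - <<'E'
from h import *
np.set_printoptions(precision=4,suppress=True)
Z=dict(carousel=0,arrow=.03,red_tray=.058,spoke0=.045,spoke1=.045,spoke2=.045,spoke3=.045,trays=.024,carton=0,tape=0,jar=0)
for n in ('top','side'):
    snap(n,n+'0.png'); print(n,'cam at',ray(n,[320,200])[0])
    for k,z in Z.items():
        for r in finder.place_of(n,k)[:4 if 'spoke' in k else 2]:
            print(k,np.round(r['location'],1),round(r['confidence'],2),at(n,r['location'],z)[:2])
o=monitor.get_obs();print({k:np.round(v,3) for k,v in o.items()})
E
```

```text
pics
top cam at [0.4701 0.0552 0.9761]
carousel [323.  214.8] 0.97 [0.5582 0.0273]
arrow [327.5 248.1] 0.77 [0.4716 0.0145]
red_tray [329.3 182.3] 0.59 [0.635  0.0154]
red_tray [320.7 219.1] 0.18 [0.5422 0.0343]
spoke0 [300.  174.2] 0.89 [0.6559 0.0898]
spoke0 [362.8 189.1] 0.88 [ 0.6226 -0.0706]
spoke0 [348.  258.2] 0.79 [ 0.4481 -0.0364]
spoke0 [283.  241.5] 0.58 [0.4845 0.1261]
spoke1 [300.  174.2] 0.89 [0.6559 0.0898]
spoke1 [362.8 189.1] 0.88 [ 0.6226 -0.0706]
spoke1 [348.  258.2] 0.79 [ 0.4481 -0.0364]
spoke1 [283.  241.5] 0.58 [0.4845 0.1261]
spoke2 [300.  174.2] 0.89 [0.6559 0.0898]
spoke2 [362.8 189.1] 0.88 [ 0.6226 -0.0706]
spoke2 [348.  258.2] 0.79 [ 0.4481 -0.0364]
spoke2 [283.  241.5] 0.58 [0.4845 0.1261]
spoke3 [300.  174.2] 0.89 [0.6559 0.0898]
spoke3 [362.8 189.1] 0.88 [ 0.6226 -0.0706]
spoke3 [348.  258.2] 0.79 [ 0.4481 -0.0364]
spoke3 [283.  241.5] 0.58 [0.4845 0.1261]
trays [322.3 217.8] 0.92 [0.5483 0.0295]
trays [406.5 206.6] 0.74 [ 0.5839 -0.1876]
carton [234.7 219.7] 0.77 [0.5381 0.2587]
tape [404.8 210.6] 0.75 [ 0.5759 -0.1892]
jar [308.9 138.2] 0.72 [0.7646 0
[... 840 characters left out ...]
0.6153 -0.0748]
spoke3 [290.8 213.8] 0.64 [0.6516 0.0855]
trays [342.1 219.6] 0.95 [0.5448 0.0409]
carton [313.1 291.1] 0.85 [0.5374 0.2599]
tape [354.6 185.4] 0.9 [ 0.5716 -0.1877]
jar [252.4 218.7] 0.76 [0.763 0.066]
{'t': np.float64(1.2), 'q': array([ 1.207,  0.477,  0.022,  1.555, -0.012,  1.109, -0.083]), 'joint_vel': array([-0.001, -0.   ,  0.   ,  0.002, -0.   , -0.001,  0.001]), 'joint_torque': array([ -0.   , -59.635,   1.606, -28.155,   0.012,   0.002,  -0.   ]), 'eef_pos': array([ 0.171, -0.653,  0.231]), 'tool_rot': array([-0.   ,  0.992,  0.128,  0.   ]), 'contact_force': array([0.305, 0.19 , 1.759]), 'torque': array([ 0.045,  0.022, -0.02 ]), 'gripper_width': np.float64(0.998)}
```

Run:
```python
import cv2
im=cv2.imread('pics/top0.png');cv2.imwrite('pics/top0c.png',cv2.resize(im[110:300,190:450],None,fx=3,fy=3,interpolation=cv2.INTER_CUBIC))
im=cv2.imread('pics/side0.png');cv2.imwrite('pics/side0c.png',cv2.resize(im[130:330,210:450],None,fx=3,fy=3,interpolation=cv2.INTER_CUBIC))
```

```text
(no output)
```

View pics/top0c.png

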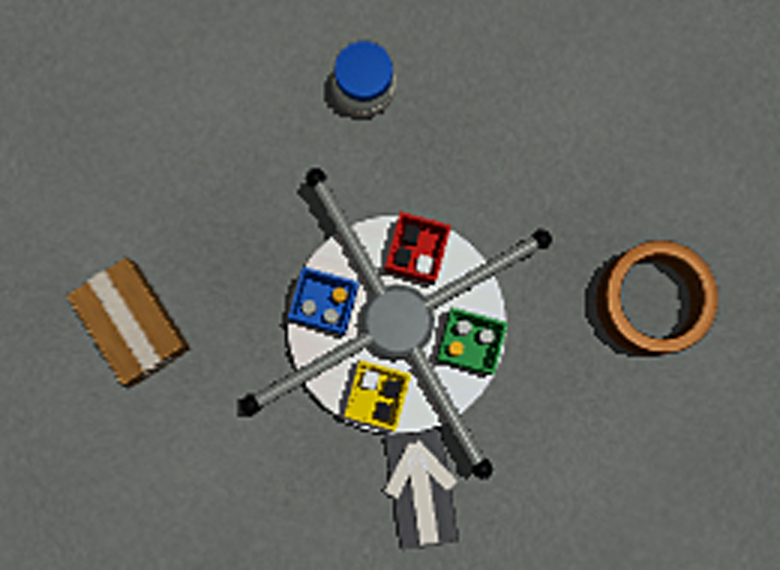

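View pics/side0c.png

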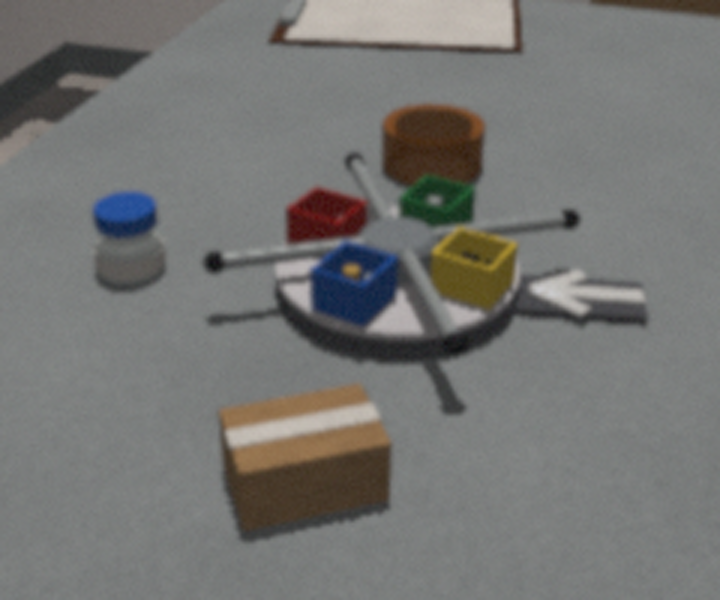

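The carousel is centred near (0.552, 0.028) with spokes at about 33° mod 90. Red lies at about -12° and the arrow at about 188°, so I need to turn it about 160° clockwise. Next I refine the angles from the saved picture.

```bash
cat > m.py <<'E'
from h import *
from scipy.optimize import least_squares
A=np.radians(np.arange(0,360,.25))
def polar(name,im,c,z,rs):
    g=np.array([[c[0]+r*np.cos(a),c[1]+r*np.sin(a),z] for r in rs for a in A])
    p=proj(name,g).astype(np.float32).reshape(len(rs),len(A),2)
    return cv2.remap(im,p[...,0],p[...,1],cv2.INTER_LINEAR)
def measure(name,im,c,guess,skip=(),tol=9):
    """guess: a spoke angle (deg). returns centre, spoke phase nearest guess, arrow dir"""
    d=np.degrees(A); hs=[]
    for it in range(3):
        S=polar(name,im,c,.045,np.arange(.104,.132,.002)).astype(float).mean(2)
        prof=np.median(S,0); prof=np.maximum(prof-np.median(prof)-12,0)
        obs=[]
        for k in range(4):
            if k in skip: continue
            w=(d-guess-90*k+180)%360-180; m=abs(w)<tol
            if prof[m].sum()<20: continue
            obs.append((90*k,np.average(w[m],weights=prof[m])))
        def f(x): # x=dx,dy(mm),phase
            return [x[2]+np.degrees((-x[0]*np.sin(np.radians(guess+q))+x[1]*np.cos(np.radians(guess+q)))/118)-o for q,o in obs]
        s=least_squares(f,[0,0,0]) if len(obs)>=3 else None
        if s is None: ph=np.mean([o for _,o in obs]);break
        c=np.array(c)+s.x[:2]/1000; ph=s.x[2]
        guess=guess+ph; ph=0
    # arrow at z=.011
    P=polar(name,im,c,.011,np.arange(.12,.186,.002)).astype(float).min(2)
    m=(abs((d-188.5+180)%360-180)<16)
    w=np.clip(P[:,m]-125,0,60); rel=((d-188.5+180)%360-180)[m]
    rows=[np.average(rel,weights=x) if x.sum()>100 else np.nan for x in w]
    return c,guess+ph,[(q,round(o,2)) for q,o in obs],188.5+np.nanmedian(rows),np.round(rows[::4],1)
if __name__=='__main__':
    np.set_printoptions(precision=4,suppress=True)
    for n in('top','side'):
        im=cv2.imread(f'pics/{n}0.png')[:,:,::-1].copy()
        print(n,measure(n,im,(.552,.0277),33.2))
        h=cv2.cvtColor(im,cv2.COLOR_RGB2HSV);mk=((h[...,0]<6)|(h[...,0]>174))&(h[...,1]>150)&(h[...,2]>60)
        v,u=np.nonzero(mk);p=at(n,[u.mean(),v.mean()],.045);print('red',len(u),p[:2],np.degrees(np.arctan2(p[1]-.0277,p[0]-.552)))
E
python3 m.py
```

```text
top (array([0.5498, 0.0299]), np.float64(31.445308062798418), [(0, np.float64(-0.02)), (90, np.float64(0.01)), (180, np.float64(-0.01)), (270, np.float64(0.03))], np.float64(189.9055785123967), array([1.4, 1.3, 1.6, 1.8, 1.3, 1.5, 1.4, 1.4, 1.5]))
red 321 [ 0.4397 -0.2054] -115.71587314342919
side ((0.552, 0.0277), np.float64(34.32373857842396), [(0, np.float64(-2.88)), (90, np.float64(5.13))], np.float64(188.5027265100671), array([-0.8, -0.6, -0.6,  0.6,  0.3, -0.3,  0. ,  0.2,  0. ]))
red 1777 [ 0.2314 -0.3806] -128.14628792135034
```

{"api": "jog_arm", "payload": {"plan": [{"x":0.79,"y":-0.8,"wz":-0.223},{"x":0.79,"y":-0.8,"wz":-0.223},{"x":0.79,"y":-0.8,"wz":-0.223},{"x":0.79,"y":-0.8,"wz":-0.223},{"x":0.79,"y":-0.8,"wz":-0.223},{"x":0.79,"y":-0.8,"wz":-0.223},{"x":0.79,"y":-0.8,"wz":-0.223},{"x":0.79,"y":-0.8,"wz":-0.223}], "hand": -1, "grip_force": 20}}

```text
invalid input at $.plan[0]: expected keys x, y, z, wx, wy, wz
```

{"api": "jog_arm", "payload": {"plan": [{"x":0.79,"y":-0.8,"z":0,"wx":0,"wy":0,"wz":-0.223},{"x":0.79,"y":-0.8,"z":0,"wx":0,"wy":0,"wz":-0.223},{"x":0.79,"y":-0.8,"z":0,"wx":0,"wy":0,"wz":-0.223},{"x":0.79,"y":-0.8,"z":0,"wx":0,"wy":0,"wz":-0.223},{"x":0.79,"y":-0.8,"z":0,"wx":0,"wy":0,"wz":-0.223},{"x":0.79,"y":-0.8,"z":0,"wx":0,"wy":0,"wz":-0.223},{"x":0.79,"y":-0.8,"z":0,"wx":0,"wy":0,"wz":-0.223},{"x":0.79,"y":-0.8,"z":0,"wx":0,"wy":0,"wz":-0.223}], "hand": -1, "grip_force": 20}}

```text
t: 1.87
eef_pos: [0.2838, -0.4578, 0.2318]
tool_rot: [0.0, 0.888, 0.461, -0.0]
contact_force: [-1.0, -0.4, 0.3]
gripper_width: 0.002
```

{"api": "jog_arm", "payload": {"plan": [{"x":1,"y":-0.1,"z":0,"wx":0,"wy":0,"wz":0},{"x":1,"y":-0.1,"z":0,"wx":0,"wy":0,"wz":0},{"x":1,"y":-0.1,"z":0,"wx":0,"wy":0,"wz":0},{"x":1,"y":-0.1,"z":0,"wx":0,"wy":0,"wz":0},{"x":1,"y":-0.1,"z":0,"wx":0,"wy":0,"wz":0},{"x":1,"y":-0.1,"z":0,"wx":0,"wy":0,"wz":0}]}}

```text
t: 2.37
eef_pos: [0.3862, -0.2778, 0.2322]
tool_rot: [0.0, 0.886, 0.463, 0.001]
contact_force: [-0.3, -0.8, -0.4]
gripper_width: -0.003
```

{"api": "jog_arm", "payload": {"plan": [{"x":1,"y":-0.1,"z":0,"wx":0,"wy":0,"wz":0},{"x":1,"y":-0.1,"z":0,"wx":0,"wy":0,"wz":0},{"x":1,"y":-0.1,"z":0,"wx":0,"wy":0,"wz":0},{"x":1,"y":-0.1,"z":0,"wx":0,"wy":0,"wz":0},{"x":1,"y":-0.1,"z":0,"wx":0,"wy":0,"wz":0},{"x":1,"y":-0.1,"z":0,"wx":0,"wy":0,"wz":0}]}}

```text
t: 2.87
eef_pos: [0.488, -0.0956, 0.2334]
tool_rot: [-0.0, 0.885, 0.466, 0.004]
contact_force: [0.7, -0.3, 0.2]
gripper_width: 0.002
```

{"api": "jog_arm", "payload": {"plan": [{"x":1,"y":-0.1,"z":0,"wx":0,"wy":0,"wz":0},{"x":1,"y":-0.1,"z":0,"wx":0,"wy":0,"wz":0},{"x":1,"y":-0.1,"z":0,"wx":0,"wy":0,"wz":0},{"x":1,"y":-0.1,"z":0,"wx":0,"wy":0,"wz":0},{"x":1,"y":-0.1,"z":0,"wx":0,"wy":0,"wz":0},{"x":1,"y":-0.1,"z":0,"wx":0,"wy":0,"wz":0},{"x":1,"y":-0.1,"z":0,"wx":0,"wy":0,"wz":0}]}}

```text
t: 3.45
eef_pos: [0.5856, 0.0819, 0.2343]
tool_rot: [-0.001, 0.884, 0.467, 0.004]
contact_force: [-0.2, -0.4, -0.5]
gripper_width: 0.001
```

{"api": "jog_arm", "payload": {"plan": [{"x":0.284,"y":0.02,"z":0,"wx":0,"wy":0,"wz":0},{"x":0.284,"y":0.02,"z":0,"wx":0,"wy":0,"wz":0},{"x":0.284,"y":0.02,"z":0.2,"wx":0,"wy":0,"wz":0},{"x":0.284,"y":0.02,"z":0.4,"wx":0,"wy":0,"wz":0},{"x":0.284,"y":0.02,"z":0.6,"wx":0,"wy":0,"wz":0},{"x":0.284,"y":0.02,"z":0.7,"wx":0,"wy":0,"wz":0},{"x":0.284,"y":0.02,"z":0.7,"wx":0,"wy":0,"wz":0},{"x":0.284,"y":0.02,"z":0.7,"wx":0,"wy":0,"wz":0}]}}

```text
t: 4.12
eef_pos: [0.6218, 0.1242, 0.094]
tool_rot: [-0.001, 0.885, 0.466, 0.003]
contact_force: [0.2, 0.1, 0.2]
gripper_width: 0.001
```

```bash
cat > st.py <<'E'
from h import *
from scipy.spatial.transform import Rotation as R
np.set_printoptions(precision=4,suppress=True)
C=np.array([.5498,.0299])
def st():
    o=monitor.get_obs();p=np.array(o['eef_pos']);q=o['tool_rot'];M=R.from_quat([q[1],q[2],q[3],q[0]])
    d=p[:2]-C;print('t',o['t'],'pos',p,'ang',np.degrees(np.arctan2(d[1],d[0])),'r',np.hypot(*d),'yaw',np.degrees(np.arctan2(M.as_matrix()[1,0],M.as_matrix()[0,0])),'F',np.round(o['contact_force'],1))
    return p,M
def arc(a1,n,z=.022,r=.12,yaw=54.9):
    p,M=st();d=p[:2]-C;a0=np.degrees(np.arctan2(d[1],d[0]));r0=np.hypot(*d)
    Rt=R.from_matrix(np.array([[np.cos(np.radians(yaw)),np.sin(np.radians(yaw)),0],[np.sin(np.radians(yaw)),-np.cos(np.radians(yaw)),0],[0,0,-1]]).T)
    w=(M.inv()*Rt).as_rotvec()/np.pi
    for f in np.arange(1,n+1)/n:
        a=np.radians(a0+f*(a1-a0));rr=r0+f*(r-r0)
        s=M.inv().apply([C[0]+rr*np.cos(a)-p[0],C[1]+rr*np.sin(a)-p[1],f*(z-p[2])])/.2
        v=list(s)+list(w);print('{'+', '.join(f'"{k}": {x:.3f}' for k,x in zip(('x','y','z','wx','wy','wz'),v))+'},')
E
python3 -c "
from st import *
st()
im=snap('side','side1.png');cv2.imwrite('pics/side1c.png',cv2.resize(im[60:330,180:460,::-1],None,fx=2,fy=2))"
```

```text
t 4.1167 pos [0.6218 0.1242 0.094 ] ang 52.66414246264466 r 0.1186557156466438 yaw 55.495112783618154 F [0.2 0.1 0.2]
```

View pics/side1c.png

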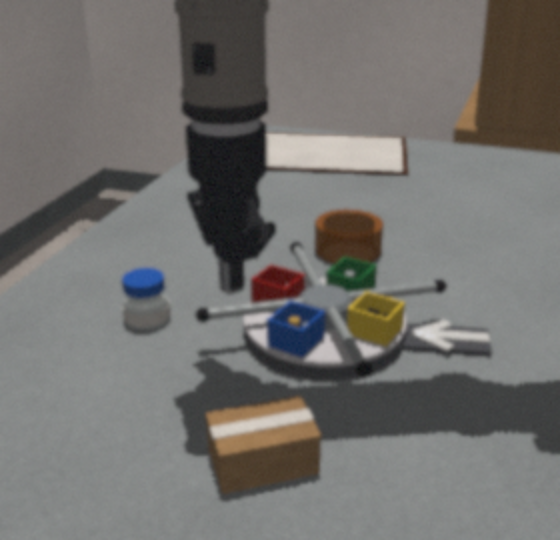

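The side view shows the closed fingertip at crop (232,288), above the gap beside the left-far spoke, clear of trays and jar. I go down.

{"api": "jog_arm", "payload": {"plan": [{"x":0,"y":0,"z":0.12,"wx":0,"wy":0,"wz":0},{"x":0,"y":0,"z":0.24,"wx":0,"wy":0,"wz":0},{"x":0,"y":0,"z":0.36,"wx":0,"wy":0,"wz":0},{"x":0,"y":0,"z":0.36,"wx":0,"wy":0,"wz":0},{"x":0,"y":0,"z":0.36,"wx":0,"wy":0,"wz":0}]}}

```text
t: 4.58
eef_pos: [0.6244, 0.1251, 0.0252]
tool_rot: [-0.0, 0.885, 0.465, 0.005]
contact_force: [0.5, 0.2, 0.2]
gripper_width: 0.001
```

```bash
python3 -c "
from st import *
print(proj('side',[.6218,.1242,.094]))
arc(25,12)"
```

```text
[[295.8217 204.6636]]
t 4.5833 pos [0.6244 0.1251 0.0252] ang 51.92435238581675 r 0.12091436985366956 yaw 55.469113931827984 F [0.5 0.2 0.2]
{"x": -0.002, "y": 0.024, "z": 0.001, "wx": 0.001, "wy": -0.003, "wz": 0.003},
{"x": -0.006, "y": 0.047, "z": 0.003, "wx": 0.001, "wy": -0.003, "wz": 0.003},
{"x": -0.010, "y": 0.070, "z": 0.004, "wx": 0.001, "wy": -0.003, "wz": 0.003},
{"x": -0.015, "y": 0.093, "z": 0.006, "wx": 0.001, "wy": -0.003, "wz": 0.003},
{"x": -0.021, "y": 0.116, "z": 0.007, "wx": 0.001, "wy": -0.003, "wz": 0.003},
{"x": -0.028, "y": 0.139, "z": 0.008, "wx": 0.001, "wy": -0.003, "wz": 0.003},
{"x": -0.035, "y": 0.161, "z": 0.010, "wx": 0.001, "wy": -0.003, "wz": 0.003},
{"x": -0.044, "y": 0.183, "z": 0.011, "wx": 0.001, "wy": -0.003, "wz": 0.003},
{"x": -0.053, "y": 0.205, "z": 0.012, "wx": 0.001, "wy": -0.003, "wz": 0.003},
{"x": -0.063, "y": 0.226, "z": 0.014, "wx": 0.001, "wy": -0.003, "wz": 0.003},
{"x": -0.075, "y": 0.247, "z": 0.015, "wx": 0.001, "wy": -0.003, "wz": 0.003},
{"x": -0.086, "y": 0.267, "z": 0.016, "wx": 0.001, "wy": -0.003, "wz": 0.003},
```

{"api": "jog_arm", "payload": {"plan": [{"x":-0.002,"y":0.024,"z":0.001,"wx":0,"wy":0,"wz":0},{"x":-0.006,"y":0.047,"z":0.003,"wx":0,"wy":0,"wz":0},{"x":-0.01,"y":0.07,"z":0.004,"wx":0,"wy":0,"wz":0},{"x":-0.015,"y":0.093,"z":0.006,"wx":0,"wy":0,"wz":0},{"x":-0.021,"y":0.116,"z":0.007,"wx":0,"wy":0,"wz":0},{"x":-0.028,"y":0.139,"z":0.008,"wx":0,"wy":0,"wz":0},{"x":-0.035,"y":0.161,"z":0.01,"wx":0,"wy":0,"wz":0},{"x":-0.044,"y":0.183,"z":0.011,"wx":0,"wy":0,"wz":0},{"x":-0.053,"y":0.205,"z":0.012,"wx":0,"wy":0,"wz":0},{"x":-0.063,"y":0.226,"z":0.014,"wx":0,"wy":0,"wz":0},{"x":-0.075,"y":0.247,"z":0.015,"wx":0,"wy":0,"wz":0},{"x":-0.086,"y":0.267,"z":0.016,"wx":0,"wy":0,"wz":0}]}}

```text
t: 5.58
eef_pos: [0.6587, 0.0802, 0.0219]
tool_rot: [-0.0, 0.885, 0.465, 0.005]
contact_force: [-0.8, 1.2, 0.6]
gripper_width: 0.004
```

```bash
python3 -c "
from st import *
arc(-2,12)
im=snap('side','side2.png');cv2.imwrite('pics/side2c.png',cv2.resize(im[60:330,180:460,::-1],None,fx=2,fy=2))"
```

```text
t 5.5833 pos [0.6587 0.0802 0.0219] ang 24.780214760689688 r 0.11996066062654508 yaw 55.466652367694984 F [-0.8  1.2  0.6]
{"x": -0.012, "y": 0.020, "z": -0.000, "wx": 0.001, "wy": -0.003, "wz": 0.003},
{"x": -0.025, "y": 0.039, "z": -0.000, "wx": 0.001, "wy": -0.003, "wz": 0.003},
{"x": -0.039, "y": 0.058, "z": -0.000, "wx": 0.001, "wy": -0.003, "wz": 0.003},
{"x": -0.054, "y": 0.076, "z": -0.000, "wx": 0.001, "wy": -0.003, "wz": 0.003},
{"x": -0.069, "y": 0.094, "z": -0.000, "wx": 0.001, "wy": -0.003, "wz": 0.003},
{"x": -0.085, "y": 0.111, "z": -0.001, "wx": 0.001, "wy": -0.003, "wz": 0.003},
{"x": -0.101, "y": 0.128, "z": -0.001, "wx": 0.001, "wy": -0.003, "wz": 0.003},
{"x": -0.119, "y": 0.144, "z": -0.001, "wx": 0.001, "wy": -0.003, "wz": 0.003},
{"x": -0.136, "y": 0.159, "z": -0.001, "wx": 0.001, "wy": -0.003, "wz": 0.003},
{"x": -0.155, "y": 0.173, "z": -0.001, "wx": 0.001, "wy": -0.003, "wz": 0.003},
{"x": -0.174, "y": 0.187, "z": -0.001, "wx": 0.001, "wy": -0.003, "wz": 0.003},
{"x": -0.193, "y": 0.200, "z": -0.001, "wx": 0.001, "wy": -0.003, "wz": 0.003},
```

View pics/side2c.png

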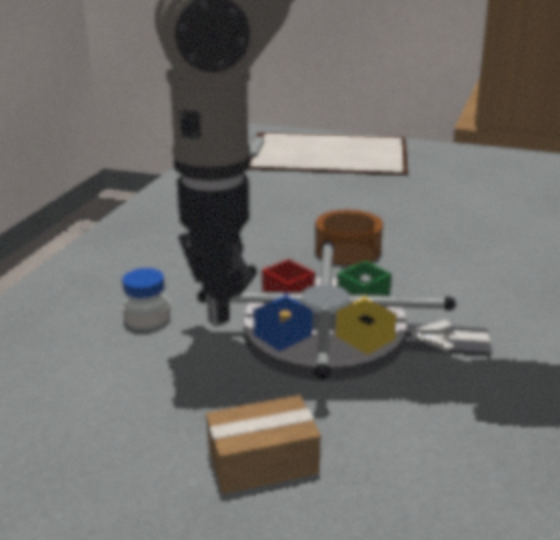

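The finger is behind the spoke (ball at crop (205,295)), and the carousel has begun turning clockwise with about 1.5 N of contact force. I continue along the arc.

{"api": "jog_arm", "payload": {"plan": [{"x":-0.012,"y":0.02,"z":0,"wx":0,"wy":0,"wz":0},{"x":-0.025,"y":0.039,"z":0,"wx":0,"wy":0,"wz":0},{"x":-0.039,"y":0.058,"z":0,"wx":0,"wy":0,"wz":0},{"x":-0.054,"y":0.076,"z":0,"wx":0,"wy":0,"wz":0},{"x":-0.069,"y":0.094,"z":0,"wx":0,"wy":0,"wz":0},{"x":-0.085,"y":0.111,"z":-0.001,"wx":0,"wy":0,"wz":0},{"x":-0.101,"y":0.128,"z":-0.001,"wx":0,"wy":0,"wz":0},{"x":-0.119,"y":0.144,"z":-0.001,"wx":0,"wy":0,"wz":0},{"x":-0.136,"y":0.159,"z":-0.001,"wx":0,"wy":0,"wz":0},{"x":-0.155,"y":0.173,"z":-0.001,"wx":0,"wy":0,"wz":0},{"x":-0.174,"y":0.187,"z":-0.001,"wx":0,"wy":0,"wz":0},{"x":-0.193,"y":0.2,"z":-0.001,"wx":0,"wy":0,"wz":0}]}}

```text
t: 6.63
eef_pos: [0.6703, 0.0239, 0.0219]
tool_rot: [0.0, 0.885, 0.465, 0.005]
contact_force: [-0.8, 0.5, -0.9]
gripper_width: -0.002
```

```bash
python3 -c "
from st import *
arc(-29,12)"
```

```text
t 6.6333 pos [0.6703 0.0239 0.0219] ang -2.8533000472492267 r 0.12062160543815084 yaw 55.39798311230696 F [-0.8  0.5 -0.9]
{"x": -0.020, "y": 0.011, "z": -0.000, "wx": 0.002, "wy": -0.003, "wz": 0.003},
{"x": -0.040, "y": 0.022, "z": -0.000, "wx": 0.002, "wy": -0.003, "wz": 0.003},
{"x": -0.061, "y": 0.032, "z": -0.000, "wx": 0.002, "wy": -0.003, "wz": 0.003},
{"x": -0.082, "y": 0.041, "z": -0.001, "wx": 0.002, "wy": -0.003, "wz": 0.003},
{"x": -0.103, "y": 0.050, "z": -0.001, "wx": 0.002, "wy": -0.003, "wz": 0.003},
{"x": -0.125, "y": 0.057, "z": -0.001, "wx": 0.002, "wy": -0.003, "wz": 0.003},
{"x": -0.147, "y": 0.064, "z": -0.001, "wx": 0.002, "wy": -0.003, "wz": 0.003},
{"x": -0.169, "y": 0.070, "z": -0.001, "wx": 0.002, "wy": -0.003, "wz": 0.003},
{"x": -0.191, "y": 0.074, "z": -0.001, "wx": 0.002, "wy": -0.003, "wz": 0.003},
{"x": -0.213, "y": 0.079, "z": -0.002, "wx": 0.002, "wy": -0.003, "wz": 0.003},
{"x": -0.236, "y": 0.082, "z": -0.002, "wx": 0.002, "wy": -0.003, "wz": 0.003},
{"x": -0.259, "y": 0.084, "z": -0.002, "wx": 0.002, "wy": -0.003, "wz": 0.003},
```

{"api": "jog_arm", "payload": {"plan": [{"x":-0.02,"y":0.011,"z":0,"wx":0,"wy":0,"wz":0},{"x":-0.04,"y":0.022,"z":0,"wx":0,"wy":0,"wz":0},{"x":-0.061,"y":0.032,"z":0,"wx":0,"wy":0,"wz":0},{"x":-0.082,"y":0.041,"z":-0.001,"wx":0,"wy":0,"wz":0},{"x":-0.103,"y":0.05,"z":-0.001,"wx":0,"wy":0,"wz":0},{"x":-0.125,"y":0.057,"z":-0.001,"wx":0,"wy":0,"wz":0},{"x":-0.147,"y":0.064,"z":-0.001,"wx":0,"wy":0,"wz":0},{"x":-0.169,"y":0.07,"z":-0.001,"wx":0,"wy":0,"wz":0},{"x":-0.191,"y":0.074,"z":-0.001,"wx":0,"wy":0,"wz":0},{"x":-0.213,"y":0.079,"z":-0.002,"wx":0,"wy":0,"wz":0},{"x":-0.236,"y":0.082,"z":-0.002,"wx":0,"wy":0,"wz":0},{"x":-0.259,"y":0.084,"z":-0.002,"wx":0,"wy":0,"wz":0}]}}

```text
t: 7.63
eef_pos: [0.6545, -0.0287, 0.022]
tool_rot: [0.0, 0.885, 0.465, 0.005]
contact_force: [-0.3, 1.3, -0.3]
gripper_width: -0.0
```

```bash
python3 -c "
from st import *
arc(-57,12)"
```

```text
t 7.6333 pos [ 0.6545 -0.0287  0.022 ] ang -29.21804849795107 r 0.12001739922493875 yaw 55.394028536715126 F [-0.3  1.3 -0.3]
{"x": -0.024, "y": 0.002, "z": -0.000, "wx": 0.002, "wy": -0.003, "wz": 0.003},
{"x": -0.048, "y": 0.003, "z": -0.000, "wx": 0.002, "wy": -0.003, "wz": 0.003},
{"x": -0.073, "y": 0.002, "z": -0.001, "wx": 0.002, "wy": -0.003, "wz": 0.003},
{"x": -0.097, "y": 0.001, "z": -0.001, "wx": 0.002, "wy": -0.003, "wz": 0.003},
{"x": -0.121, "y": -0.001, "z": -0.001, "wx": 0.002, "wy": -0.003, "wz": 0.003},
{"x": -0.145, "y": -0.004, "z": -0.001, "wx": 0.002, "wy": -0.003, "wz": 0.003},
{"x": -0.169, "y": -0.008, "z": -0.001, "wx": 0.002, "wy": -0.003, "wz": 0.003},
{"x": -0.193, "y": -0.013, "z": -0.002, "wx": 0.002, "wy": -0.003, "wz": 0.003},
{"x": -0.216, "y": -0.019, "z": -0.002, "wx": 0.002, "wy": -0.003, "wz": 0.003},
{"x": -0.239, "y": -0.026, "z": -0.002, "wx": 0.002, "wy": -0.003, "wz": 0.003},
{"x": -0.262, "y": -0.034, "z": -0.002, "wx": 0.002, "wy": -0.003, "wz": 0.003},
{"x": -0.285, "y": -0.043, "z": -0.002, "wx": 0.002, "wy": -0.003, "wz": 0.003},
```

{"api": "jog_arm", "payload": {"plan": [{"x":-0.024,"y":0.002,"z":0,"wx":0,"wy":0,"wz":0},{"x":-0.048,"y":0.003,"z":0,"wx":0,"wy":0,"wz":0},{"x":-0.073,"y":0.002,"z":-0.001,"wx":0,"wy":0,"wz":0},{"x":-0.097,"y":0.001,"z":-0.001,"wx":0,"wy":0,"wz":0},{"x":-0.121,"y":-0.001,"z":-0.001,"wx":0,"wy":0,"wz":0},{"x":-0.145,"y":-0.004,"z":-0.001,"wx":0,"wy":0,"wz":0},{"x":-0.169,"y":-0.008,"z":-0.001,"wx":0,"wy":0,"wz":0},{"x":-0.193,"y":-0.013,"z":-0.002,"wx":0,"wy":0,"wz":0},{"x":-0.216,"y":-0.019,"z":-0.002,"wx":0,"wy":0,"wz":0},{"x":-0.239,"y":-0.026,"z":-0.002,"wx":0,"wy":0,"wz":0},{"x":-0.262,"y":-0.034,"z":-0.002,"wx":0,"wy":0,"wz":0},{"x":-0.285,"y":-0.043,"z":-0.002,"wx":0,"wy":0,"wz":0}]}}

```text
t: 8.63
eef_pos: [0.6148, -0.071, 0.022]
tool_rot: [0.0, 0.885, 0.465, 0.005]
contact_force: [-0.1, 1.2, 0.3]
gripper_width: -0.002
```

```bash
python3 -c "
from st import *
arc(-83,12)"
```

```text
t 8.6333 pos [ 0.6148 -0.071   0.022 ] ang -57.18814284539615 r 0.1200105824107764 yaw 55.39298786917095 F [-0.1  1.2  0.3]
{"x": -0.021, "y": -0.009, "z": -0.000, "wx": 0.002, "wy": -0.003, "wz": 0.003},
{"x": -0.041, "y": -0.019, "z": -0.000, "wx": 0.002, "wy": -0.003, "wz": 0.003},
{"x": -0.061, "y": -0.029, "z": -0.001, "wx": 0.002, "wy": -0.003, "wz": 0.003},
{"x": -0.080, "y": -0.041, "z": -0.001, "wx": 0.002, "wy": -0.003, "wz": 0.003},
{"x": -0.099, "y": -0.053, "z": -0.001, "wx": 0.002, "wy": -0.003, "wz": 0.003},
{"x": -0.118, "y": -0.065, "z": -0.001, "wx": 0.002, "wy": -0.003, "wz": 0.003},
{"x": -0.136, "y": -0.079, "z": -0.002, "wx": 0.002, "wy": -0.003, "wz": 0.003},
{"x": -0.154, "y": -0.093, "z": -0.002, "wx": 0.002, "wy": -0.003, "wz": 0.003},
{"x": -0.171, "y": -0.108, "z": -0.002, "wx": 0.002, "wy": -0.003, "wz": 0.003},
{"x": -0.187, "y": -0.123, "z": -0.002, "wx": 0.002, "wy": -0.003, "wz": 0.003},
{"x": -0.203, "y": -0.139, "z": -0.003, "wx": 0.002, "wy": -0.003, "wz": 0.003},
{"x": -0.218, "y": -0.156, "z": -0.003, "wx": 0.002, "wy": -0.003, "wz": 0.003},
```

{"api": "jog_arm", "payload": {"plan": [{"x":-0.021,"y":-0.009,"z":0,"wx":0,"wy":0,"wz":0},{"x":-0.041,"y":-0.019,"z":0,"wx":0,"wy":0,"wz":0},{"x":-0.061,"y":-0.029,"z":-0.001,"wx":0,"wy":0,"wz":0},{"x":-0.08,"y":-0.041,"z":-0.001,"wx":0,"wy":0,"wz":0},{"x":-0.099,"y":-0.053,"z":-0.001,"wx":0,"wy":0,"wz":0},{"x":-0.118,"y":-0.065,"z":-0.001,"wx":0,"wy":0,"wz":0},{"x":-0.136,"y":-0.079,"z":-0.002,"wx":0,"wy":0,"wz":0},{"x":-0.154,"y":-0.093,"z":-0.002,"wx":0,"wy":0,"wz":0},{"x":-0.171,"y":-0.108,"z":-0.002,"wx":0,"wy":0,"wz":0},{"x":-0.187,"y":-0.123,"z":-0.002,"wx":0,"wy":0,"wz":0},{"x":-0.203,"y":-0.139,"z":-0.003,"wx":0,"wy":0,"wz":0},{"x":-0.218,"y":-0.156,"z":-0.003,"wx":0,"wy":0,"wz":0}]}}

```text
t: 9.63
eef_pos: [0.564, -0.0893, 0.0221]
tool_rot: [0.0, 0.885, 0.465, 0.005]
contact_force: [0.7, 0.8, -0.2]
gripper_width: 0.001
```

```bash
python3 -c "
from st import *
arc(-106,12)"
```

```text
t 9.6333 pos [ 0.564  -0.0893  0.0221] ang -83.21379707425581 r 0.12002359916016052 yaw 55.39056861954504 F [ 0.7  0.8 -0.2]
{"x": -0.013, "y": -0.015, "z": -0.000, "wx": 0.002, "wy": -0.003, "wz": 0.003},
{"x": -0.025, "y": -0.031, "z": -0.000, "wx": 0.002, "wy": -0.003, "wz": 0.003},
{"x": -0.037, "y": -0.047, "z": -0.000, "wx": 0.002, "wy": -0.003, "wz": 0.003},
{"x": -0.048, "y": -0.063, "z": -0.001, "wx": 0.002, "wy": -0.003, "wz": 0.003},
{"x": -0.059, "y": -0.080, "z": -0.001, "wx": 0.002, "wy": -0.003, "wz": 0.003},
{"x": -0.069, "y": -0.097, "z": -0.001, "wx": 0.002, "wy": -0.003, "wz": 0.003},
{"x": -0.079, "y": -0.114, "z": -0.001, "wx": 0.002, "wy": -0.003, "wz": 0.003},
{"x": -0.088, "y": -0.132, "z": -0.001, "wx": 0.002, "wy": -0.003, "wz": 0.003},
{"x": -0.097, "y": -0.150, "z": -0.001, "wx": 0.002, "wy": -0.003, "wz": 0.003},
{"x": -0.105, "y": -0.168, "z": -0.001, "wx": 0.002, "wy": -0.003, "wz": 0.003},
{"x": -0.112, "y": -0.187, "z": -0.002, "wx": 0.002, "wy": -0.003, "wz": 0.003},
{"x": -0.118, "y": -0.205, "z": -0.002, "wx": 0.002, "wy": -0.003, "wz": 0.003},
```

{"api": "jog_arm", "payload": {"plan": [{"x":-0.013,"y":-0.015,"z":0,"wx":0,"wy":0,"wz":0},{"x":-0.025,"y":-0.031,"z":0,"wx":0,"wy":0,"wz":0},{"x":-0.037,"y":-0.047,"z":0,"wx":0,"wy":0,"wz":0},{"x":-0.048,"y":-0.063,"z":-0.001,"wx":0,"wy":0,"wz":0},{"x":-0.059,"y":-0.08,"z":-0.001,"wx":0,"wy":0,"wz":0},{"x":-0.069,"y":-0.097,"z":-0.001,"wx":0,"wy":0,"wz":0},{"x":-0.079,"y":-0.114,"z":-0.001,"wx":0,"wy":0,"wz":0},{"x":-0.088,"y":-0.132,"z":-0.001,"wx":0,"wy":0,"wz":0},{"x":-0.097,"y":-0.15,"z":-0.001,"wx":0,"wy":0,"wz":0},{"x":-0.105,"y":-0.168,"z":-0.001,"wx":0,"wy":0,"wz":0},{"x":-0.112,"y":-0.187,"z":-0.002,"wx":0,"wy":0,"wz":0},{"x":-0.118,"y":-0.205,"z":-0.002,"wx":0,"wy":0,"wz":0}]}}

```text
t: 10.63
eef_pos: [0.5164, -0.0854, 0.0221]
tool_rot: [0.0, 0.885, 0.465, 0.005]
contact_force: [0.3, 0.6, 0.6]
gripper_width: 0.001
```

```bash
python3 -c "
from m import *
from st import *
arc(-109,6)
im=snap('top','top3.png');cv2.imwrite('pics/top3c.png',cv2.resize(im[110:300,190:450,::-1],None,fx=3,fy=3,interpolation=cv2.INTER_CUBIC))
print(measure('top',im,C,64))
"
```

```text
t 10.6333 pos [ 0.5164 -0.0854  0.0221] ang -106.14558338111422 r 0.11999354774034782 yaw 55.388791080980326 F [0.3 0.6 0.6]
{"x": -0.002, "y": -0.005, "z": 0.000, "wx": 0.002, "wy": -0.003, "wz": 0.003},
{"x": -0.003, "y": -0.009, "z": 0.000, "wx": 0.002, "wy": -0.003, "wz": 0.003},
{"x": -0.005, "y": -0.014, "z": 0.000, "wx": 0.002, "wy": -0.003, "wz": 0.003},
{"x": -0.006, "y": -0.019, "z": 0.000, "wx": 0.002, "wy": -0.003, "wz": 0.003},
{"x": -0.007, "y": -0.024, "z": 0.000, "wx": 0.002, "wy": -0.003, "wz": 0.003},
{"x": -0.009, "y": -0.029, "z": 0.000, "wx": 0.002, "wy": -0.003, "wz": 0.003},
(array([0.5498, 0.0298]), np.float64(65.40406169605002), [(0, np.float64(0.0)), (90, np.float64(-0.0)), (270, np.float64(-0.0))], np.float64(181.18528839237484), array([ nan, -7.2, -8.1, -8.3,  nan,  nan,  nan,  nan,  nan]))
```

View pics/top3c.png

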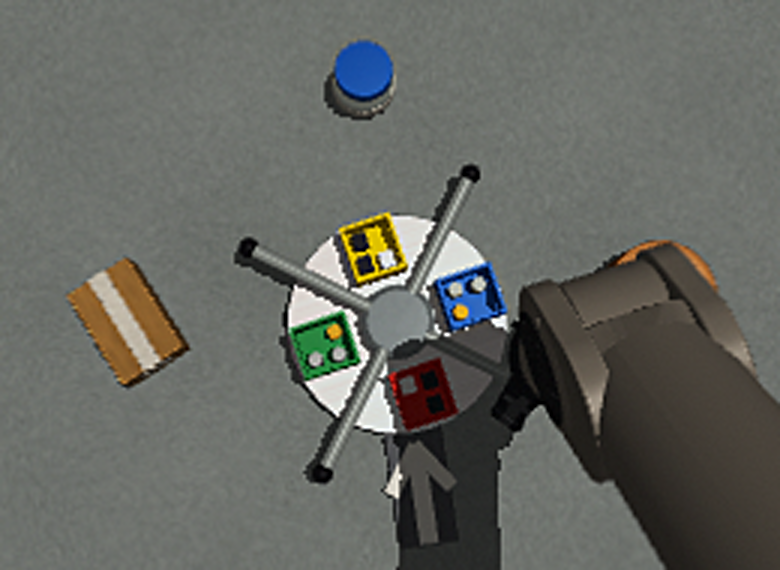

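Red is at crop (422,393), slightly right (anticlockwise) of the arrow line; the spokes measure 65.4° and should reach 54.9°. Next is a slow push of most of the remainder.

```bash
python3 -c "
from st import *
arc(-115.5,9)"
```

```text
t 10.6833 pos [ 0.5155 -0.0852  0.0219] ang -106.60353016171887 r 0.1200793585792509 yaw 55.404847668492806 F [ 0.1  0.9 -0.2]
{"x": -0.003, "y": -0.010, "z": -0.000, "wx": 0.001, "wy": -0.002, "wz": 0.003},
{"x": -0.006, "y": -0.020, "z": -0.000, "wx": 0.001, "wy": -0.002, "wz": 0.003},
{"x": -0.009, "y": -0.030, "z": -0.000, "wx": 0.001, "wy": -0.002, "wz": 0.003},
{"x": -0.011, "y": -0.040, "z": -0.000, "wx": 0.001, "wy": -0.002, "wz": 0.003},
{"x": -0.014, "y": -0.050, "z": -0.001, "wx": 0.001, "wy": -0.002, "wz": 0.003},
{"x": -0.016, "y": -0.060, "z": -0.001, "wx": 0.001, "wy": -0.002, "wz": 0.003},
{"x": -0.018, "y": -0.070, "z": -0.001, "wx": 0.001, "wy": -0.002, "wz": 0.003},
{"x": -0.020, "y": -0.080, "z": -0.001, "wx": 0.001, "wy": -0.002, "wz": 0.003},
{"x": -0.021, "y": -0.091, "z": -0.001, "wx": 0.001, "wy": -0.002, "wz": 0.003},
```

{"api": "jog_arm", "payload": {"plan": [{"x":-0.003,"y":-0.01,"z":0,"wx":0,"wy":0,"wz":0},{"x":-0.006,"y":-0.02,"z":0,"wx":0,"wy":0,"wz":0},{"x":-0.009,"y":-0.03,"z":0,"wx":0,"wy":0,"wz":0},{"x":-0.011,"y":-0.04,"z":0,"wx":0,"wy":0,"wz":0},{"x":-0.014,"y":-0.05,"z":0,"wx":0,"wy":0,"wz":0},{"x":-0.016,"y":-0.06,"z":0,"wx":0,"wy":0,"wz":0},{"x":-0.018,"y":-0.07,"z":0,"wx":0,"wy":0,"wz":0},{"x":-0.02,"y":-0.08,"z":0,"wx":0,"wy":0,"wz":0},{"x":-0.021,"y":-0.086,"z":0,"wx":0,"wy":0,"wz":0},{"x":-0.021,"y":-0.09,"z":0,"wx":0,"wy":0,"wz":0},{"x":-0.021,"y":-0.09,"z":0,"wx":0,"wy":0,"wz":0}]}}

```text
t: 11.6
eef_pos: [0.498, -0.0784, 0.0218]
tool_rot: [0.0, 0.885, 0.465, 0.004]
contact_force: [0.4, -0.4, 0.9]
gripper_width: -0.006
```

```bash
python3 -c "
from m import *
from st import *
im=snap('top','top4.png')
r=measure('top',im,C,56.5);print(r[:3]);st()
"
```

```text
(array([0.5499, 0.0298]), np.float64(56.274940387481365), [(0, np.float64(-0.0)), (90, np.float64(-0.0)), (270, np.float64(-0.0))])
t 11.65 pos [ 0.4981 -0.0784  0.0218] ang -115.50171588633025 r 0.12004154141286776 yaw 55.40546913217973 F [ 0.2 -0.6  0.4]
```

{"api": "jog_arm", "payload": {"plan": [{"x":-0.001,"y":-0.003,"z":0,"wx":0,"wy":0,"wz":0},{"x":-0.001,"y":-0.006,"z":0,"wx":0,"wy":0,"wz":0},{"x":-0.002,"y":-0.009,"z":0,"wx":0,"wy":0,"wz":0},{"x":-0.002,"y":-0.012,"z":0,"wx":0,"wy":0,"wz":0},{"x":-0.002,"y":-0.014,"z":0,"wx":0,"wy":0,"wz":0},{"x":-0.002,"y":-0.014,"z":0,"wx":0,"wy":0,"wz":0},{"x":-0.002,"y":-0.014,"z":0,"wx":0,"wy":0,"wz":0}]}}

```text
t: 12.23
eef_pos: [0.4955, -0.0772, 0.0217]
tool_rot: [0.0, 0.885, 0.465, 0.004]
contact_force: [1.3, 0.0, -0.2]
gripper_width: 0.0
```

```bash
python3 -c "
from m import *
from st import *
im=snap('top','top5.png')
r=measure('top',im,C,55);print(r[:3]);st()
"
```

```text
(array([0.5499, 0.0298]), np.float64(54.94842657342659), [(0, np.float64(0.01)), (90, np.float64(0.01)), (270, np.float64(-0.01))])
t 12.2833 pos [ 0.4955 -0.0772  0.0217] ang -116.90734483209492 r 0.1200576587913607 yaw 55.40762830636009 F [ 1.1  0.7 -0.2]
```

Spokes are at 54.95° against a target of 54.9°. I back straight off the spoke, lift and clear the view.

{"api": "jog_arm", "payload": {"plan": [{"x":0,"y":0.05,"z":0,"wx":0,"wy":0,"wz":0},{"x":0,"y":0.1,"z":0,"wx":0,"wy":0,"wz":0},{"x":0,"y":0.15,"z":0,"wx":0,"wy":0,"wz":0},{"x":0,"y":0.15,"z":0,"wx":0,"wy":0,"wz":0},{"x":0,"y":0.15,"z":-0.15,"wx":0,"wy":0,"wz":0},{"x":0,"y":0.15,"z":-0.3,"wx":0,"wy":0,"wz":0},{"x":0,"y":0.15,"z":-0.5,"wx":0,"wy":0,"wz":0},{"x":0,"y":0.15,"z":-0.7,"wx":0,"wy":0,"wz":0},{"x":0,"y":0.15,"z":-0.9,"wx":0,"wy":0,"wz":0},{"x":0,"y":0.15,"z":-0.9,"wx":0,"wy":0,"wz":0}]}}

```text
t: 13.12
eef_pos: [0.5233, -0.0949, 0.2096]
tool_rot: [0.004, 0.885, 0.465, 0.009]
contact_force: [1.0, -0.4, 0.4]
gripper_width: 0.003
```

{"api": "jog_arm", "payload": {"plan": [{"x":-0.8,"y":0.5,"z":0,"wx":0,"wy":0,"wz":0},{"x":-0.8,"y":0.5,"z":0,"wx":0,"wy":0,"wz":0},{"x":-0.8,"y":0.5,"z":0,"wx":0,"wy":0,"wz":0},{"x":-0.8,"y":0.5,"z":0,"wx":0,"wy":0,"wz":0},{"x":-0.8,"y":0.5,"z":0,"wx":0,"wy":0,"wz":0},{"x":-0.8,"y":0.5,"z":0,"wx":0,"wy":0,"wz":0},{"x":-0.8,"y":0.5,"z":0,"wx":0,"wy":0,"wz":0}]}}

```text
t: 13.7
eef_pos: [0.5141, -0.2851, 0.2086]
tool_rot: [0.004, 0.886, 0.463, 0.009]
contact_force: [0.4, 0.6, -0.8]
gripper_width: -0.002
```

{"api": "jog_arm", "payload": {"plan": [{"x":-0.8,"y":0.5,"z":0,"wx":0,"wy":0,"wz":0},{"x":-0.8,"y":0.5,"z":0,"wx":0,"wy":0,"wz":0},{"x":-0.8,"y":0.5,"z":0,"wx":0,"wy":0,"wz":0},{"x":-0.8,"y":0.5,"z":0,"wx":0,"wy":0,"wz":0},{"x":-0.8,"y":0.5,"z":0,"wx":0,"wy":0,"wz":0},{"x":-0.8,"y":0.5,"z":0,"wx":0,"wy":0,"wz":0},{"x":-0.8,"y":0.5,"z":0,"wx":0,"wy":0,"wz":0}]}}

```text
t: 14.28
eef_pos: [0.5048, -0.4734, 0.2073]
tool_rot: [0.003, 0.886, 0.463, 0.009]
contact_force: [-0.0, 0.4, 0.0]
gripper_width: 0.003
```

```bash
python3 -c "
from m import *
from st import *
im=snap('top','top6.png');cv2.imwrite('pics/top6c.png',cv2.resize(im[110:300,190:450,::-1],None,fx=3,fy=3,interpolation=cv2.INTER_CUBIC))
print(measure('top',im,C,55));st()
for k,z in (('red_tray',.058),('arrow',.03)):
  for n in ('top','side'):
    if k=='red_tray' and n=='side': snap('side','side6.png')
    r=finder.place_of(n,k)
    if r: p=at(n,r[0]['location'],z)[:2];d=p-C;print(k,n,round(r[0]['confidence'],2),p,np.degrees(np.arctan2(d[1],d[0]))%360)
"
```

```text
(array([0.5498, 0.0299]), np.float64(54.93050573769707), [(0, np.float64(-0.02)), (90, np.float64(0.01)), (180, np.float64(-0.02)), (270, np.float64(0.01))], np.float64(189.9103582974138), array([1.4, 1.3, 1.6, 1.8, 1.3, 1.5, 1.4, 1.4, 1.4]))
t 14.3333 pos [ 0.5057 -0.4715  0.2076] ang -95.0238225721435 r 0.5033318763262863 yaw 55.28253546989859 F [-0.3  1.1 -0. ]
red_tray top 0.71 [ 0.5733 -0.1799] 276.39694999697
red_tray side 0.56 [0.4677 0.0156] 189.89639182362447
arrow top 0.59 [0.4684 0.0106] 193.3538359391423
arrow side 0.68 [0.4635 0.0067] 195.0486570638625
```

View pics/top6c.png

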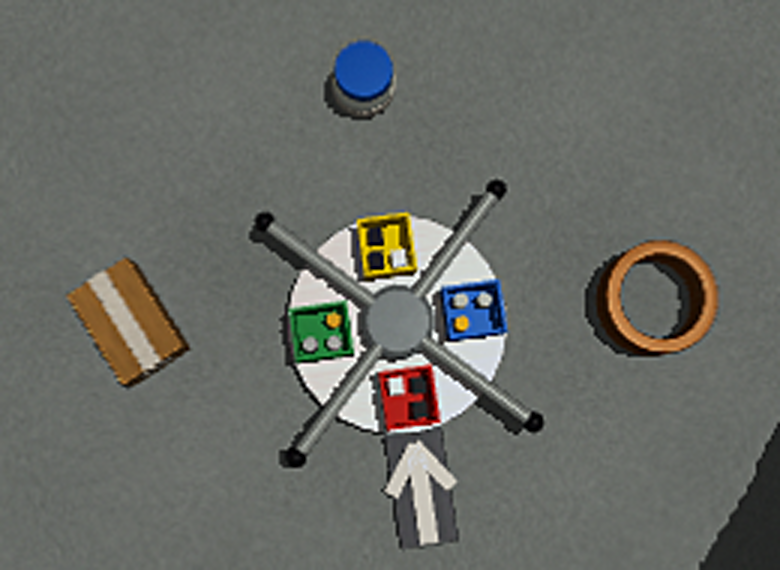

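The final picture shows red at crop (410,397), directly in line with the arrow (tip (417,440), tail (429,545)). Carton, tape and jar are at the same pixels as before. I hand in.

```bash
python3 -c "
from station import bot
print(bot.hand_in())"
```

```text
the job is handed in; nothing more can be done
None
```

The red tray now stands at the tip of the white arrow, and I have handed the job in; no verdict is given. I turned the carousel about 156° clockwise with the closed fingers behind one spoke, at roughly 27°/s and about 1–1.5 N. I then nudged it the last 1.4°, backed straight off, lifted and withdrew. The whole job took about 14.5 s of the 48 s allowed.

**Alignment:** In the last top picture the spokes put the red tray at 189.93°, against the arrow's measured 189.91°. The side-camera network put the tray at 189.90°.

**Other objects:** The carton, tape and jar look unmoved in that picture, and the arm is clear of everything.

**Checks that disagreed:**
- The networks put the arrow point at 193.4° (top) and 195.0° (side). I went with the arrow's own outline, which gave the same angle at every radius and in both unshaded top pictures.
- One top-camera red-tray detection landed on the tape roll and was discarded.
- My outline measurement did not work on the first side picture, so the final angle rests on the top camera plus that one network reading.

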